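Release the ball-ended mount post from its quick-change socket

ROBOT

A 6-joint arm with a two-finger parallel gripper is mounted at the origin on a cart in front of the work surface, level with it; the furniture and walls round the work are solid. World frame = base frame: x ahead of the robot, y to its left, z up, the work surface at z = 0. Lengths are in m, angles in rad, forces in N, time in s.
With the tool pointing down it reaches from about 0.225 to 0.875 m from the base axis. Payload 3.4 kg.
Tool frame: the origin (TCP) lies midway between the tips of the shut fingers; the grasp point (between the pads) lies behind it (manip.grip_point_offset is the z of the grasp point in the tool frame, in m); z points along the fingers, x is the direction in which the jaws open and shut, and the axes are right-handed (so a half turn about z gives the same grasp; the last joint's range is limited). The gripper opens to 85 mm and grips with 20 to 120 N. Pads are 22 mm wide; open, the fingers measure 114 mm over their backs; the gripper's body (76 mm by 85 mm) begins 54 mm behind the grasp point. The pads swing forward as they close: fully open they stand 13 mm farther back than shut.
Start: joints at [-1.356, 0.276, 1.505, -0, 1.361, -0.121], TCP at [0.189, -0.543, 0.231] pointing down, gripper open.
Joint ranges: [-2.89, 2.89], [-0.75, 2.08], [0.22, 2.7], [-1.18, 4.32], [0.11, 2.71], [-2.7, 2.7]. Speed limits (rad/s): [2.57, 2.57, 3.14, 3.14, 3.14, 3.14].

INTERFACE

Orientations are given as a unit quaternion [w, x, y, z].
In Python, from rig import manip, eyes, recognise, regions_of, mark_of gives the robot as it stands.
- The arm moves only by the shell command python3 -m inch 'ROWS' [FORCE]. ROWS is JSON, a list of rows, each a list of 5 numbers: the gripper command: -1 is shut, 1 is fully open, values between are in proportion, then the shift along the tool's x, y, z in mm, then the turn about the tool's z in degrees. A call has 1 to 20 rows; each row shifts and turns the pose as measured when the row begins, along the tool's axes as they then stand; what a row does not reach is not made up. A row lasts 1/12 s, in which the tool goes at most 41.7 mm and 7.16 degrees, less where a joint would pass 70% of its speed; a pose out of reach is approached as far as the arm can. A call with a gripper value outside its range is refused whole. The fingers move at their own pace and stop on an object; FORCE is the grip in N (left out, the last holds). Time passes only in rows, so rows that do not move let the fingers close. It gives the time, the measured TCP pose, the force and the opening at its end, in the units of the state.
- manip.get_state(): the state, without advancing time (a new reading comes with each control period).
- eyes.get_image(name): name is "side" or "top" or "wrist"; returns a dict with "frame" (420x560x3 uint8, red, green, blue), "K" (3x3 intrinsics, pixels), "rvec" (rotation vector, rad) and "tvec" (3), from world to camera coordinates, as OpenCV has them; the wrist camera has in their place "mount" (4x4, takes a point from camera to tool coordinates, whose origin is the TCP and whose axes are the tool frame's). Camera axes: x right, y down, z forward; pixel columns grow to the right and rows downward; lengths in m; the calibration is good to about 2 mm. The wrist camera is an equidistant fisheye: a pixel r from the principal point sees the ray r / f radians off the axis. A picture is of the moment at which its call begins: read the wrist's pose just before it. There is no depth.
- manip.sign_off(): hands the job in, once; it reports no verdict.
Trained networks look in a picture, given as the dict that the camera call returned (one of the last four; its "shot" number tells which), for a name from the list of things; names that differ only in an ending like _2 or _b are one class to them, and where a whole thing is asked for, a point or a joint stands for the part that bears it (a point fixed in the world has none). Each returns a list of dicts, best first, with "confidence" (0 to 1); they miss things now and then, are a little off and sometimes report something else, mostly with a low value. They report only what shows in the picture. A call takes as long as a camera call. They do not tell look-alikes from the thing itself.
- recognise(picture, target): "bbox" ([left, top, width, height] in pixels, round what is visible of it).
- regions_of(picture, target): "mask" (420x560 bool, what is visible of it) and "bbox" ([left, top, width, height] in pixels, round what is visible of it).
- mark_of(picture, target): "point" ([row, column] in pixels: a listed point, or the origin of a listed thing).
The state is a dict: "clock": time; "qpos": joint angles; "qd": joint speeds; "effort": joint torques, N m; "position": TCP position; "ee_rot": TCP orientation; "contact_force": force on the tool from outside, world axes, zero at the start; "moment": the same for the moment, N m; "width": finger opening in m.
Only numpy, scipy, OpenCV 4.12 (cv2) and the standard library are available. Lean on these libraries where they do the work, as an engineer would, in place of code of your own. Each camera call takes 0.05 s, during which the arm holds its last target.

TASK

Two quick-change sockets for object-mount posts stand on the worktop. On the one whose post ends in a ball, pull the spring collar straight up, turn it anticlockwise (seen from above) by about 60 degrees to the release notch, let it spring back down fully home so that the post pops up, and let go. Leave the socket with the forked post locked as it is.

Things in the scene. Friction and masses are not known exactly. Their poses are not given: they have to be found in the camera images.
- ball_socket: Quick-change socket fixed to the worktop, holding the post that ends in a dark 18 mm ball. Origin: centre of its underside on the worktop, below the collar's axis; z up. Steel foot 82 mm across, 9 mm high; on it a steel ring 60 mm across, 20 mm high, with two notches in its top edge: the locked one towards its own -x, the wide release one 60 degrees anticlockwise of it.
- ball_collar (a point): Point on the axis of the ball socket's collar, 50 mm above the worktop (moves with the collar). The collar is an upright ribbed brass sleeve, 40 mm across, top 60 mm above the worktop, gripped across at any yaw. At its lower edge an 8 mm wide tooth reaches 30 mm out from the axis, top 23.5 mm above the worktop. The ball's top is 74 mm high, 84 mm once released.
- ball_lift (a joint): Height in m of the ball socket's collar above its seated position: 0 seated, 0.014 at the upper stop. The spring pulls it down with about 4 N when seated, 8 N at the stop. The tooth is clear of the notch at 0.0065; 0.010 is a good height for turning. Below that a collar in the locked notch cannot turn.
- ball_turn (a joint): Turn in rad of the ball socket's collar about the vertical: 0 in the locked notch, positive anticlockwise from above, end stop at 1.25. The tooth can drop into the release notch anywhere from about 0.8 to 1.25; 1.05 (60 degrees) is its middle. It turns easily (0.03 N m).
- ball_post (a joint): Rise in m of the ball-ended post: 0 held down, 0.010 popped up (released). Its own spring (3 N) lifts it once the collar is turned to the release notch; while locked it cannot rise.
- fork_socket: The other socket, same make and size; its post ends in a small dark two-pronged fork 76 mm high above the worktop. Origin: centre of its underside. To be left alone.
- fork_turn (a joint): Turn in rad of the fork socket's collar: 0 locked; must stay locked.
Not all that is in view belongs to the job. What is shaped like the ball_socket but blue or turquoise is not meant.

How it is judged:
By the outcome, as a careful person would: the job done as asked, in the order asked, and still so for the second after the job is handed in, with the robot touching nothing.
It also fails if it takes over 40 s, if anything falls off the work surface, if the arm or the gripper's body presses on something with over 40 N, if the wrist force passes 120 N, or if a joint passes its speed limit or range.

## Working session

There is one attempt and no reset: what is moved stays moved. The work goes in short steps, Python scripts to look and compute and a shell command to move; the robot and the scene stay as the last step left them, time stands still between calls to the robot, and variables do not carry over. Pictures are saved under pics/ and viewed, and the job is handed in when it is done.

```bash
mkdir -p pics; ls
python3 - <<'E'
from rig import manip, eyes, recognise, regions_of, mark_of
import cv2
s=manip.get_state(); print(s, manip.grip_point_offset)
for n in ("side","top"):
    p=eyes.get_image(n); cv2.imwrite(f"pics/{n}0.png",p["frame"][:,:,::-1])
    print(n,p["K"].tolist(),p["rvec"],p["tvec"])
    for t in ("ball_socket","fork_socket","ball_collar"):
        print(t,[(r["bbox"],round(r["confidence"],2)) for r in recognise(p,t)],[(r["point"],round(r["confidence"],2)) for r in mark_of(p,t)])
E
```

```text
pics
{'clock': 0.0, 'qpos': array([-1.35599792e+00,  2.76594217e-01,  1.50610890e+00,  3.43403079e-05,
        1.36069923e+00, -1.20990996e-01]), 'qd': array([-0.00017771,  0.00050987, -0.00154848, -0.00100075,  0.00147561,
       -0.00045134]), 'effort': array([-2.66959796e-04, -4.16768682e+01, -2.45802587e+01, -9.25866061e-05,
        1.10489182e-02,  1.12148797e-05]), 'position': array([ 0.18937181, -0.54237595,  0.23044981]), 'ee_rot': array([-6.21537579e-04,  8.15324079e-01, -5.79004168e-01, -6.57818289e-04]), 'contact_force': array([0.33978397, 0.64760557, 0.03921135]), 'moment': array([ 0.02379198, -0.03262534,  0.0137184 ]), 'width': 0.08527081961840051} -0.0187
side [[445.9535652547789, 0.0, 270.5666440147545], [0.0, 445.9535652547789, 211.02798483648138], [0.0, 0.0, 1.0]] [ 2.1200654  -0.03576344  0.01715417] [-0.5345259   0.02319932  1.00478524]
ball_socket [([298.8, 164.8, 34.0, 40.0], 0.89), ([200.5, 187.5, 31.9, 33.4], 0.83), ([259.5, 183.9, 33.4, 36.9], 0.72)] [([214.2, 273.9], 0.82), ([191.9, 318.2], 0.72), ([215.1, 219.6], 0.64)]
fork_socket [([246.1, 267.0, 46.6, 43
[... 182 characters left out ...]
([193.3, 272.8], 0.55), ([175.3, 316.5], 0.53)]
top [[421.43328664518407, 0.0, 275.21541328532334], [0.0, 421.43328664518407, 213.9414923695276], [0.0, 0.0, 1.0]] [ 2.17246072 -2.13259981  0.16679624] [-0.10103859  0.54616029  0.82013016]
ball_socket [([206.1, 200.1, 32.3, 40.7], 0.89), ([198.6, 258.4, 36.9, 40.4], 0.87), ([165.4, 147.6, 40.4, 39.3], 0.71)] [([167.7, 182.4], 0.72), ([276.4, 216.4], 0.65), ([218.4, 224.9], 0.62), ([217.7, 216.3], 0.36)]
fork_socket [([342.1, 209.8, 36.2, 38.4], 0.7)] []
ball_collar [([204.9, 269.3, 20.8, 23.7], 0.76), ([168.3, 152.2, 24.1, 26.9], 0.71), ([209.0, 207.2, 19.0, 23.6], 0.7)] [([215.0, 219.0], 0.75), ([283.0, 214.4], 0.59), ([160.4, 175.8], 0.58)]
```

Run:
```python
import cv2
a=cv2.imread("pics/side0.png");b=cv2.imread("pics/top0.png")
cv2.imwrite("pics/side0c.png",cv2.resize(a[140:330,170:420],None,fx=3,fy=3,interpolation=cv2.INTER_CUBIC))
cv2.imwrite("pics/top0c.png",cv2.resize(b[130:320,140:400],None,fx=3,fy=3,interpolation=cv2.INTER_CUBIC))
```

```text
(no output)
```

View pics/side0c.png

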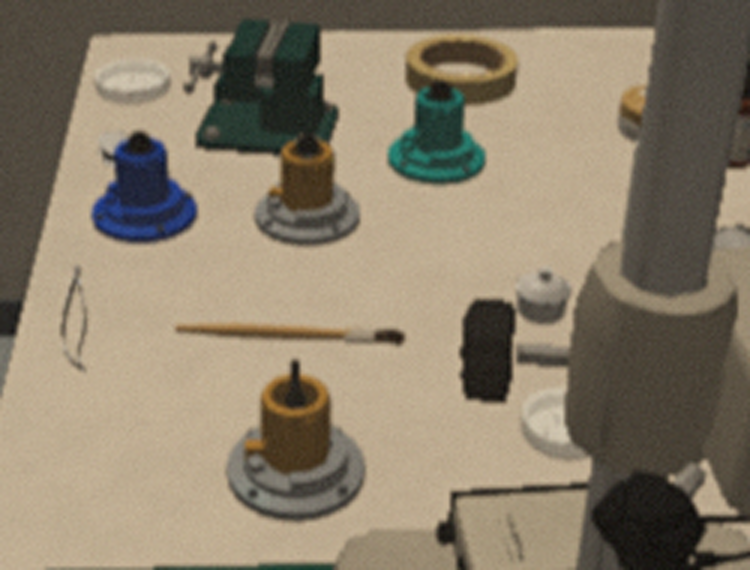

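View pics/top0c.png

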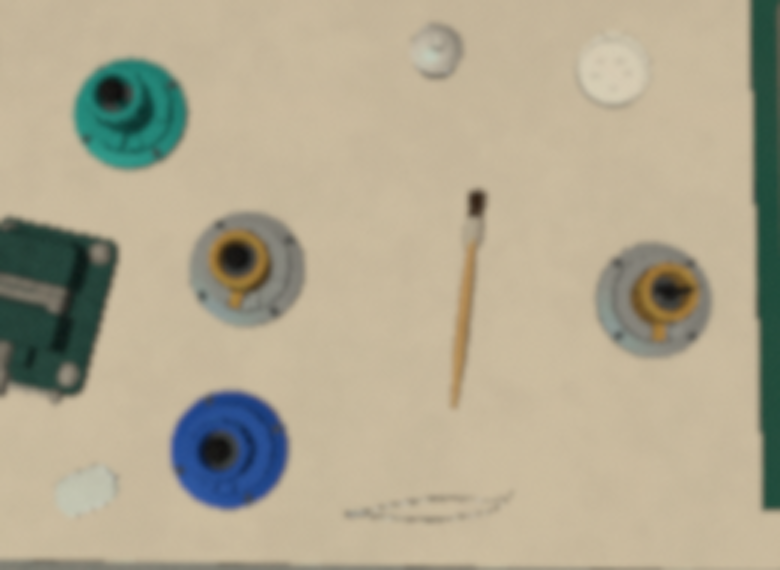

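View pics/side0.png

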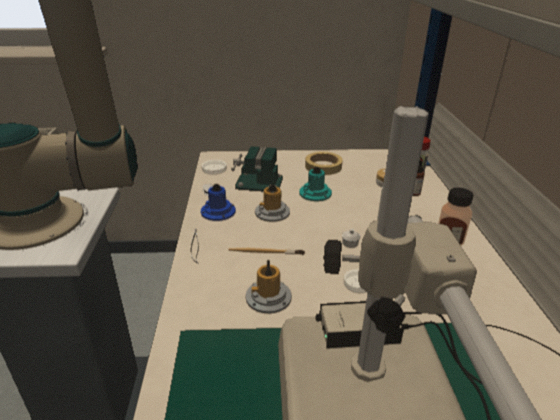

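View pics/top0.png

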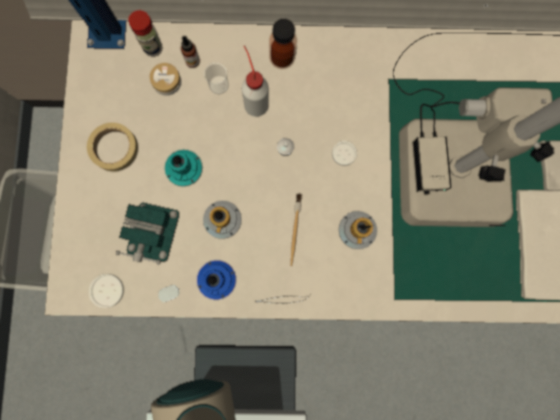

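Candidates, in top-picture (col, row) pixels:
- Brass collar with a round dark ball at (222,219), which is (272,200) in the side view.
- Brass collar with a fork at (358,230).
- Blue look-alike at (216,280).
- Turquoise look-alike at (183,167).

The target is the brass one with the ball at top (222,219). I'll triangulate it and confirm with a crop.

```bash
cat > h.py <<'E'
import numpy as np, cv2
from rig import manip, eyes, recognise, regions_of, mark_of
from scipy.spatial.transform import Rotation as R
def ray(p,row,col):
    M=cv2.Rodrigues(np.array(p["rvec"],float))[0]; t=np.array(p["tvec"],float)
    d=M.T@np.linalg.solve(p["K"],[col,row,1.]); return -M.T@t, d/np.linalg.norm(d)
def plane(p,row,col,z):
    o,d=ray(p,row,col); return o+d*(z-o[2])/d[2]
def tri(rs):
    A=sum(np.eye(3)-np.outer(d,d) for o,d in rs); b=sum((np.eye(3)-np.outer(d,d))@o for o,d in rs)
    return np.linalg.solve(A,b)
def proj(p,X): return cv2.projectPoints(np.array(X,float).reshape(-1,3),np.array(p["rvec"],float),np.array(p["tvec"],float),np.array(p["K"]),None)[0].reshape(-1,2)
E
python3 - <<'E'
from h import *
P={}
for n,near in (("side",(272,200)),("top",(220,218))):
    p=eyes.get_image(n);P[n]=p
    for t in ("ball_socket","ball_collar"):
        for r in mark_of(p,t):
            c=r["point"]
            if np.hypot(c[1]-near[0],c[0]-near[1])<20:
                print(n,t,c,r["confidence"],plane(p,c[0],c[1],0 if t=="ball_socket" else .05).round(4))
        for r in regions_of(p,t):
            m=r["mask"]; ys,xs=np.nonzero(m)
            if np.hypot(xs.mean()-near[0],ys.mean()-near[1])<20: print(n,t,"mask",r["bbox"],xs.mean(),ys.mean(),m.sum())
f=cv2.resize(P["top"]["frame"][185:255,180:260],None,fx=7,fy=7,interpolation=cv2.INTER_CUBIC)
g=cv2.resize(P["side"]["frame"][165:235,235:315],None,fx=7,fy=7,interpolation=cv2.INTER_CUBIC)
cv2.imwrite("pics/t1.png",f[:,:,::-1]); cv2.imwrite("pics/s1.png",g[:,:,::-1])
E
```

```text
side ball_socket [213.9, 273.7] 0.62 [0.5424 0.0122 0.    ]
side ball_socket mask [258.8, 182.9, 34.9, 39.9] 271.9527186761229 206.48345153664303 846
side ball_collar [192.6, 274.2] 0.7 [0.5439 0.0234 0.05  ]
side ball_collar mask [261.4, 186.0, 19.2, 23.7] 271.0474683544304 199.60443037974684 316
top ball_socket [220.4, 221.6] 0.89 [0.5376 0.0225 0.    ]
top ball_socket mask [206.8, 202.3, 33.2, 35.2] 222.11811722912967 218.8703374777975 1126
top ball_collar [216.5, 218.7] 0.59 [0.5391 0.0227 0.05  ]
top ball_collar mask [211.4, 206.5, 19.3, 22.1] 219.96825396825398 217.14285714285714 252
```

View pics/t1.png

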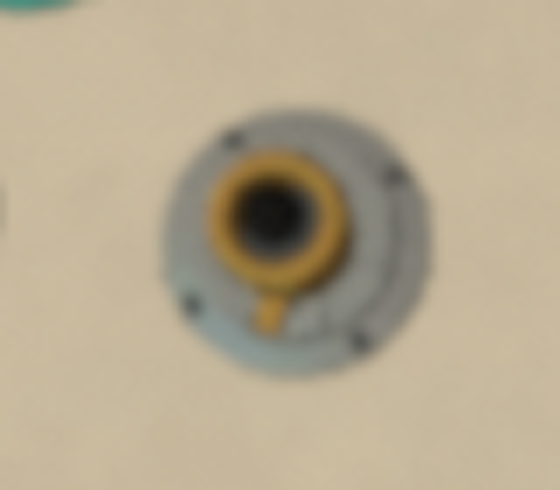

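View pics/s1.png

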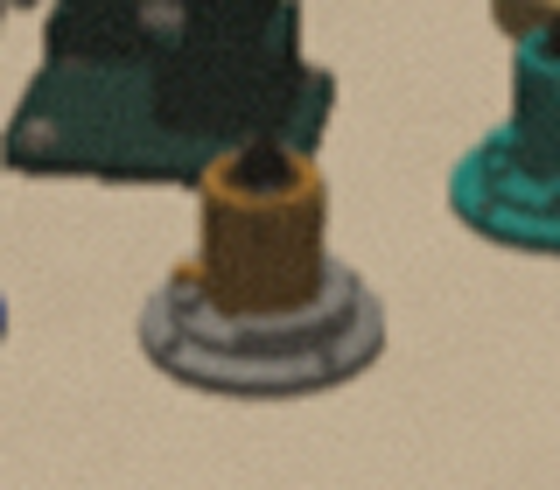

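The crops confirm it: a grey foot, a brass collar and a round dark ball. In the top crop the tooth sits at (270,315), towards the robot. Next I'll take the position from the foot and collar-rim centres.

Run:
```python
from h import *
p=eyes.get_image("top");q=eyes.get_image("side")
g=lambda u,v:(185+v/7-.43,180+u/7-.43)
print("foot",plane(p,*g(299,242),.005),"rim",plane(p,*g(280,223),.06),"tooth tip",plane(p,*g(268,328),.022))
h=lambda u,v:(165+v/7-.43,235+u/7-.43)
print("side rim",plane(q,*h(262,178),.06),"foot",plane(q,*h(262,328),.009))
for n,pp,r in(("t",p,(260,340,240,380)),):
  print("fork",plane(p,228,362,.06))
print("blue",plane(p,280,216,.0),"turq",plane(p,167,183,0))
s=manip.get_state();print(R.from_quat(np.roll(s["ee_rot"],-1)).as_matrix().round(3))
def look(P,X,name):
    f=P["frame"].copy()
    return f
# model circles check
f=p["frame"].copy();f2=q["frame"].copy()
a=np.linspace(0,2*np.pi,60)
import sys
c=np.array([.540,.0225])
for im,P,nm,(y0,x0) in((f,p,"t2",(185,180)),(f2,q,"s2",(165,235))):
    im=cv2.resize(im[y0:y0+70,x0:x0+80],None,fx=7,fy=7,interpolation=cv2.INTER_CUBIC)
    for rr,z in((.041,.009),(.041,0),(.02,.06),(.009,.065)):
        X=np.c_[c[0]+rr*np.cos(a),c[1]+rr*np.sin(a),0*a+z]
        u=(proj(P,X)-[x0,y0]+.5)*7
        cv2.polylines(im,[u.astype(int).reshape(-1,1,2)],True,(255,0,0),1)
    cv2.imwrite(f"pics/{nm}.png",im[:,:,::-1])
a=cv2.hconcat([cv2.imread("pics/t2.png"),cv2.imread("pics/s2.png")]);cv2.imwrite("pics/o2.png",cv2.resize(a,(800,350)))
```

```text
foot [0.53964602 0.02054339 0.005     ] rim [0.5378795  0.01975234 0.06      ] tooth tip [0.51167994 0.0268052  0.022     ]
side rim [0.53873188 0.01764644 0.06      ] foot [0.53839322 0.00862569 0.009     ]
fork [ 0.52014903 -0.26366907  0.06      ]
blue [0.41214807 0.02966616 0.        ] turq [0.65239424 0.11002063 0.        ]
[[ 0.33  -0.944  0.   ]
 [-0.944 -0.33  -0.   ]
 [ 0.    -0.    -1.   ]]
```

View pics/o2.png

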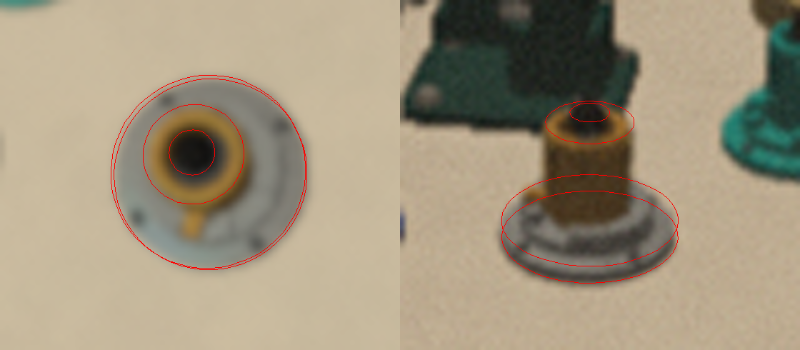

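```bash
python3 -m inch '[[1,-25,-31,0,0],[1,-25,-31,0,0],[1,-25,-31,0,0],[1,-25,-31,0,0],[1,-25,-31,0,0],[1,-25,-31,0,0],[1,-25,-31,0,0],[1,-25,-31,0,0],[1,-25,-31,0,0],[1,-25,-31,0,0],[1,-25,-31,0,0],[1,-25,-31,0,0],[1,-25,-31,0,0],[1,-25,-31,0,0],[1,-25,-31,0,0],[1,-25,-31,0,0]]' 60
cat >> h.py <<'E'
def togo(X):
    s=manip.get_state(); M=R.from_quat(np.roll(s["ee_rot"],-1)).as_matrix()
    x=M[:,0]; print("clock",s["clock"],"pos",s["position"].round(4),"yaw",np.degrees(np.arctan2(x[1],x[0])).round(2),"z",M[:,2].round(3),"q",s["qpos"].round(3),"w",s["width"],"F",s["contact_force"].round(2))
    print("togo mm tool",(M.T@(np.array(X)-s["position"])*1e3).round(1))
def wray(p,s,row,col):
    K=np.array(p["K"]); u=np.array([(col-K[0,2])/K[0,0],(row-K[1,2])/K[1,1]]); th=np.hypot(*u)
    d=np.r_[u/th*np.sin(th),np.cos(th)] if th>1e-9 else np.array([0,0,1.])
    M=R.from_quat(np.roll(s["ee_rot"],-1)).as_matrix(); C=np.array(p["mount"])
    return s["position"]+M@C[:3,3], M@C[:3,:3]@d
def wplane(p,s,row,col,z):
    o,d=wray(p,s,row,col); return o+d*(z-o[2])/d[2]
def wproj(p,s,X):
    M=R.from_quat(np.roll(s["ee_rot"],-1)).as_matrix(); C=np.array(p["mount"]); K=np.array(p["K"])
    c=((np.atleast_2d(X)-s["position"])@M-C[:3,3])@C[:3,:3]
    r=np.hypot(c[:,0],c[:,1]); th=np.arctan2(r,c[:,2]); k=(th/np.maximum(r,1e-9))[:,None]
    return c[:,:2]*k*[K[0,0],K[1,1]]+[K[0,2],K[1,2]]
E
python3 -c "
from h import *
togo([.538,.0195,.15])"
```

```text
clock: 2.63
position: [0.5386, 0.0104, 0.2297]
ee_rot: [0.002, 0.811, -0.585, 0.006]
contact_force: [0.9, -0.7, -0.4]
width: 0.0852
clock 2.6333 pos [0.5386 0.0104 0.2297] yaw -71.65 z [ 0.007 -0.011 -1.   ] q [-0.103  0.218  1.589 -0.01   1.326  1.15 ] w 0.08519888711374293 F [ 0.87 -0.73 -0.41]
togo mm tool [-9.8 -2.1 79.6]
```

```bash
python3 -m inch '[[1,-9,-2,30,0],[1,0,0,30,0],[1,0,0,0,0]]'
python3 - <<'E'
from h import *
togo([.538,.0195,.16])
s=manip.get_state();p=eyes.get_image("wrist")
for t in ("ball_socket","ball_collar"):
    for r in mark_of(p,t): print(t,r["point"],r["confidence"],wplane(p,s,*r["point"],0 if t=="ball_socket" else .05))
f=p["frame"].copy()
a=np.linspace(0,2*np.pi,60);c=(.538,.0195)
for rr,z in((.041,.009),(.03,.029),(.02,.06),(.009,.065)):
    u=wproj(p,s,np.c_[c[0]+rr*np.cos(a),c[1]+rr*np.sin(a),0*a+z])
    cv2.polylines(f,[np.round(u).astype(int).reshape(-1,1,2)],True,(255,0,0),1)
cv2.imwrite("pics/w1.png",f[:,:,::-1]);cv2.imwrite("pics/w1r.png",p["frame"][:,:,::-1])
E
```

```text
clock: 2.88
position: [0.5456, 0.0283, 0.17]
ee_rot: [-0.002, 0.814, -0.581, 0.01]
contact_force: [-1.3, 0.2, -0.5]
width: 0.0854
clock 2.8833 pos [0.5456 0.0283 0.17  ] yaw -71.07 z [ 0.018 -0.007 -1.   ] q [-0.072  0.266  1.679 -0.007  1.179  1.171] w 0.08541652236158181 F [-1.33  0.23 -0.49]
togo mm tool [ 5.7 10.2  9.9]
ball_socket [58.6, 231.8] 0.81 [0.65125183 0.10687411 0.        ]
ball_socket [297.6, 236.4] 0.67 [0.40861782 0.02796053 0.        ]
ball_collar [50.5, 224.7] 0.88 [0.65056391 0.10592857 0.05      ]
ball_collar [210.7, 281.7] 0.7 [0.53854112 0.01943611 0.05      ]
ball_collar [318.9, 234.5] 0.62 [0.41618719 0.02685303 0.05      ]
ball_collar [277.2, 483.2] 0.49 [ 0.53588768 -0.2157773   0.05      ]
```

View pics/w1.png

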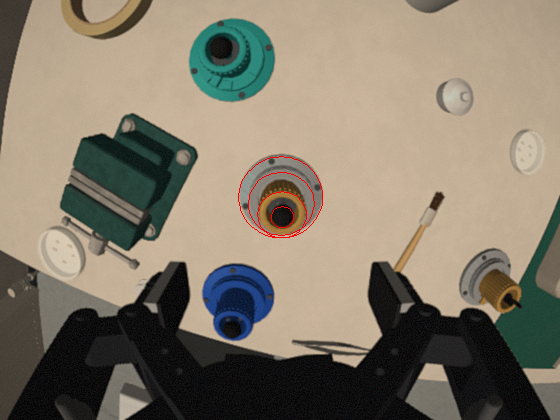

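The wrist picture shows the ball socket at (281,205). The overlay for (0.538, 0.0195) fits the foot, rim and ball.

```bash
python3 -m inch '[[1,0,0,0,0],[1,0,0,0,0],[1,0,0,0,0]]'
python3 -c "
from h import *
togo([.538,.0195,.1])"
```

```text
clock: 3.28
position: [0.5506, 0.024, 0.1804]
ee_rot: [-0.006, 0.812, -0.583, 0.017]
contact_force: [-0.2, 0.0, -0.0]
width: 0.0858
clock 3.2833 pos [0.5506 0.024  0.1804] yaw -71.41 z [ 0.035 -0.01  -0.999] q [-0.078  0.256  1.665 -0.008  1.185  1.171] w 0.08584768035583767 F [-0.19  0.03 -0.03]
togo mm tool [-1.4 15.7 80. ]
```

```bash
python3 -m inch '[[1,0,5,8,0],[1,0,5,8,0],[1,0,4,8,0],[1,0,0,8,0],[1,0,0,4,0],[1,0,0,2,0]]'
python3 -c "
from h import *
togo([.538,.0195,.1])"
```

```text
clock: 3.78
position: [0.5375, 0.0166, 0.141]
ee_rot: [-0.007, 0.811, -0.585, 0.019]
contact_force: [0.2, -0.1, -0.7]
width: 0.0854
clock 3.7833 pos [0.5375 0.0166 0.141 ] yaw -71.61 z [ 0.039 -0.011 -0.999] q [-0.094  0.268  1.756 -0.008  1.077  1.159] w 0.08542638251991294 F [ 0.21 -0.14 -0.69]
togo mm tool [-3.5 -0.  41. ]
```

```bash
python3 -m inch '[[1,-2,0,-30,0],[1,-2,0,-30,0],[1,0,0,0,0],[1,0,0,0,0],[1,0,0,0,0]]'
python3 -c "
from h import *
togo([.538,.0195,.1])"
```

```text
clock: 4.2
position: [0.5323, 0.0214, 0.1985]
ee_rot: [-0.005, 0.811, -0.585, 0.016]
contact_force: [-0.1, 0.3, -0.1]
width: 0.0854
clock 4.2 pos [0.5323 0.0214 0.1985] yaw -71.6 z [ 0.031 -0.01  -0.999] q [-0.086  0.217  1.671 -0.008  1.221  1.166] w 0.0854480545321907 F [-0.06  0.29 -0.09]
togo mm tool [ 1.7 -2.2 98.7]
```

```bash
python3 -m inch '[[1,1,-1,10,0],[1,1,-1,18,0],[1,0,0,20,0],[1,0,0,20,0],[1,0,0,12,0],[1,0,0,8,0],[1,0,0,4,0],[1,0,0,2,0]]'
python3 -c "
from h import *
togo([.5385,.0195,.03])"
```

```text
clock: 4.87
position: [0.5343, 0.0191, 0.0909]
ee_rot: [-0.002, 0.811, -0.585, 0.011]
contact_force: [-0.5, 0.6, 0.7]
width: 0.0851
clock 4.8667 pos [0.5343 0.0191 0.0909] yaw -71.59 z [ 0.021 -0.009 -1.   ] q [-0.09   0.325  1.817 -0.009  0.978  1.164] w 0.08509372534642282 F [-0.51  0.62  0.66]
togo mm tool [ 0.  -3.1 60.9]
```

```bash
python3 -m inch '[[1,0,-2,6,0],[1,0,-1,12,0],[1,0,0,12,0],[1,0,0,8,0],[1,0,0,6,0],[1,0,0,4,0],[1,0,0,2,0],[1,0,0,0,0]]'
python3 - <<'E'
from h import *
togo([.5385,.0195,.03])
s=manip.get_state();p=eyes.get_image("wrist");f=p["frame"].copy()
a=np.linspace(0,2*np.pi,60);c=(.538,.0195)
for rr,z in((.041,.009),(.02,.06),(.009,.065)):
    u=wproj(p,s,np.c_[c[0]+rr*np.cos(a),c[1]+rr*np.sin(a),0*a+z])
    cv2.polylines(f,[np.round(u).astype(int).reshape(-1,1,2)],True,(255,0,0),1)
cv2.imwrite("pics/w2.png",f[:,:,::-1])
E
```

```text
clock: 5.53
position: [0.542, 0.0195, 0.0392]
ee_rot: [-0.004, 0.811, -0.585, 0.014]
contact_force: [-0.6, -0.4, 0.3]
width: 0.0855
clock 5.5333 pos [0.542  0.0195 0.0392] yaw -71.59 z [ 0.028 -0.009 -1.   ] q [-0.088  0.394  1.867 -0.009  0.852  1.168] w 0.08550516865637539 F [-0.61 -0.37  0.34]
togo mm tool [-1.3  3.5  9.1]
```

View pics/w2.png

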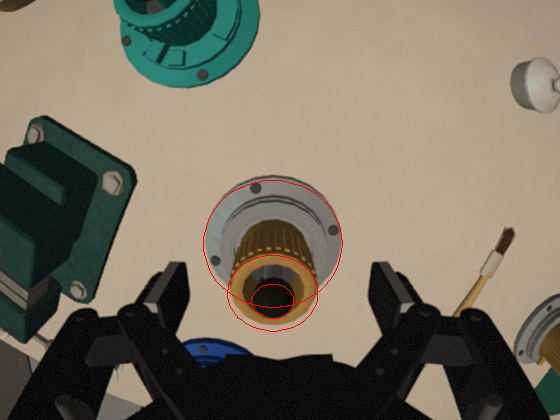

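```bash
python3 -m inch '[[1,-1,1,3,0],[1,-1,1,3,0],[1,0,0,2,0],[1,0,0,1,0],[1,0,0,0,0]]'
python3 - <<'E'
from h import *
togo([.5395,.0195,.03])
s=manip.get_state();p=eyes.get_image("wrist");f=p["frame"].copy()
a=np.linspace(0,2*np.pi,60);c=(.539,.0195)
for rr,z in((.041,.009),(.02,.06),(.009,.065)):
    u=wproj(p,s,np.c_[c[0]+rr*np.cos(a),c[1]+rr*np.sin(a),0*a+z])
    cv2.polylines(f,[np.round(u).astype(int).reshape(-1,1,2)],True,(255,0,0),1)
cv2.imwrite("pics/w3.png",f[:,:,::-1])
E
```

```text
clock: 6.0
position: [0.5407, 0.0207, 0.0312]
ee_rot: [-0.005, 0.811, -0.585, 0.016]
contact_force: [0.3, -0.3, 0.1]
width: 0.0853
clock 6.0 pos [0.5407 0.0207 0.0312] yaw -71.59 z [ 0.031 -0.01  -0.999] q [-0.085  0.401  1.882 -0.01   0.826  1.17 ] w 0.08531846187157958 F [ 0.31 -0.28  0.07]
togo mm tool [0.8 1.6 1.1]
```

View pics/w3.png

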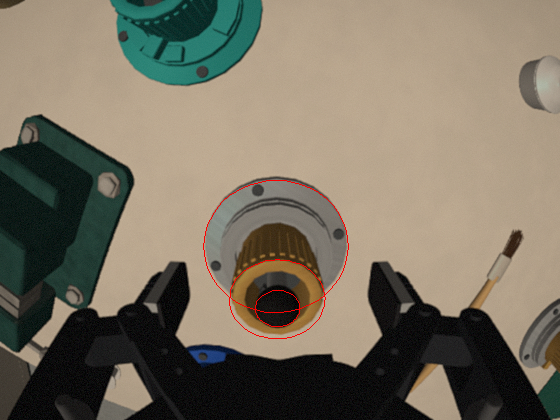

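```bash
python3 -m inch '[[-1,0,0,0,0],[-1,0,0,0,0],[-1,0,0,0,0],[-1,0,0,0,0],[-1,0,0,0,0],[-1,0,0,0,0],[-1,0,0,0,0],[-1,0,0,0,0],[-1,0,0,0,0],[-1,0,0,0,0]]' 45
python3 - <<'E'
from h import *
togo([.5395,.0195,.03])
E
```

```text
clock: 6.88
position: [0.5408, 0.0215, 0.032]
ee_rot: [-0.006, 0.811, -0.585, 0.015]
contact_force: [-0.3, 1.0, 0.8]
width: 0.0388
clock 6.8833 pos [0.5408 0.0215 0.032 ] yaw -71.63 z [ 0.032 -0.008 -0.999] q [-0.085  0.4    1.881 -0.008  0.828  1.17 ] w 0.038786272482359226 F [-0.34  1.02  0.81]
togo mm tool [1.4 1.9 2. ]
```

```bash
python3 -m inch '[[-1,0,0,-3,0],[-1,0,0,-3,0],[-1,0,0,-3,0],[-1,0,0,-2,0],[-1,0,0,0,0]]'
python3 - <<'E'
from h import *
togo([.5395,.0195,.043])
p=eyes.get_image("side")
cv2.imwrite("pics/s4.png",cv2.resize(p["frame"][150:240,225:325],None,fx=6,fy=6,interpolation=cv2.INTER_CUBIC)[:,:,::-1])
p=eyes.get_image("wrist");cv2.imwrite("pics/w4.png",p["frame"][:,:,::-1])
togo([.5395,.0195,.043])
E
```

```text
clock: 7.3
position: [0.5407, 0.0214, 0.0419]
ee_rot: [-0.006, 0.811, -0.585, 0.015]
contact_force: [1.4, -0.0, -6.0]
width: 0.0389
clock 7.3 pos [0.5407 0.0214 0.0419] yaw -71.64 z [ 0.031 -0.008 -0.999] q [-0.085  0.387  1.87  -0.008  0.852  1.17 ] w 0.038916965479743486 F [ 1.37 -0.04 -6.04]
togo mm tool [ 1.5  1.7 -1.1]
clock 7.4 pos [0.5407 0.0214 0.0417] yaw -71.64 z [ 0.031 -0.008 -0.999] q [-0.085  0.388  1.87  -0.008  0.852  1.17 ] w 0.038913061247907395 F [ 1.87  0.37 -6.33]
togo mm tool [ 1.5  1.7 -1.4]
```

View pics/s4.png

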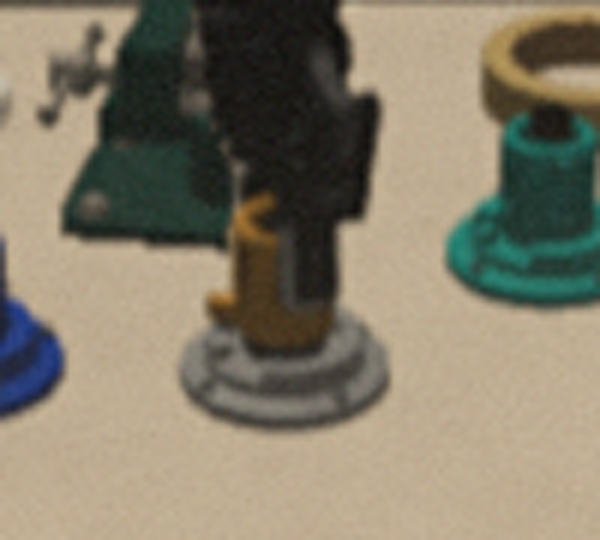

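View pics/w4.png

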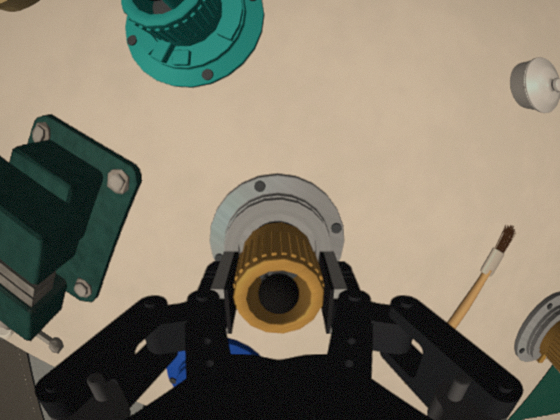

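The collar is up about 10 mm and the tooth is clear of the ring, at (220,305) in the side crop. Now I'll turn it anticlockwise.

```bash
python3 -m inch '[[-1,0,0,-0.2,-3],[-1,0,0,-0.2,-5],[-1,0,0,-0.2,-6],[-1,0,0,-0.2,-6],[-1,0,0,-0.2,-3],[-1,0,0,0,0]]'
python3 - <<'E'
from h import *
togo([.5407,.0214,.042]); print(manip.get_state()["moment"])
E
```

```text
clock: 7.9
position: [0.5404, 0.0223, 0.0413]
ee_rot: [-0.003, 0.915, -0.404, 0.015]
contact_force: [3.0, 0.5, -6.8]
width: 0.0388
clock 7.9 pos [0.5404 0.0223 0.0413] yaw -47.68 z [ 0.03  -0.006 -1.   ] q [-0.085  0.388  1.87  -0.005  0.852  0.75 ] w 0.03878535932645371 F [ 3.01  0.49 -6.78]
togo mm tool [ 0.9  0.4 -0.7]
[ 0.05247786 -0.28239131  0.07268707]
```

```bash
python3 -m inch '[[-1,0,0,-0.4,-4],[-1,0,0,-0.4,-6],[-1,0,0,-0.4,-6],[-1,0,0,-0.3,-6],[-1,0,0,-0.2,-6],[-1,0,0,-0.2,-5],[-1,0,0,0,-3],[-1,0,0,0,0]]'
python3 - <<'E'
from h import *
togo([.5407,.0214,.042]); print(manip.get_state()["moment"])
p=eyes.get_image("side")
cv2.imwrite("pics/s5.png",cv2.resize(p["frame"][150:240,225:325],None,fx=6,fy=6,interpolation=cv2.INTER_CUBIC)[:,:,::-1])
p=eyes.get_image("wrist");cv2.imwrite("pics/w5.png",p["frame"][:,:,::-1])
E
```

```text
clock: 8.57
position: [0.5396, 0.023, 0.0416]
ee_rot: [0.0, 0.995, -0.094, 0.014]
contact_force: [1.7, -0.6, -6.3]
width: 0.0389
clock 8.5667 pos [0.5396 0.023  0.0416] yaw -10.84 z [ 0.028 -0.004 -1.   ] q [-0.085  0.388  1.87  -0.002  0.856  0.105] w 0.038926796717083406 F [ 1.65 -0.57 -6.3 ]
togo mm tool [ 1.4  1.4 -0.4]
[ 0.16969862 -0.27033898  0.09775142]
```

View pics/s5.png

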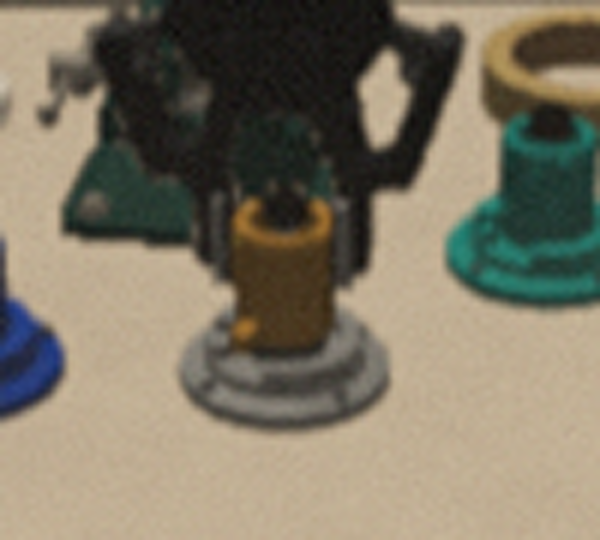

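View pics/w5.png

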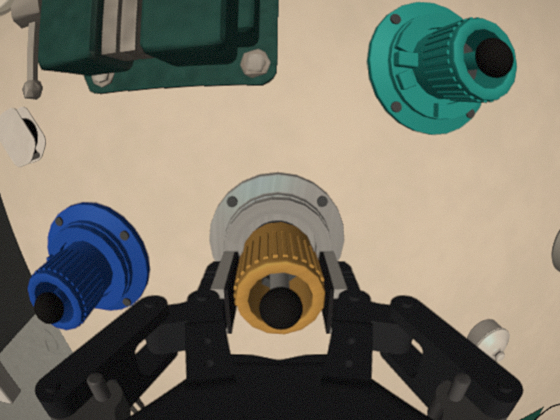

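The tooth now faces the side camera at (245,328), 60.8° round. Next I'll lower it.

```bash
python3 -m inch '[[-1,0,0,2,0],[-1,0,0,2.5,0],[-1,0,0,2.5,0],[-1,0,0,1.5,0],[-1,0,0,0.5,0],[-1,0,0,0,0]]'
python3 - <<'E'
from h import *
togo([.5407,.0214,.0318]); print(manip.get_state()["moment"])
E
```

```text
clock: 9.17
position: [0.5396, 0.023, 0.0321]
ee_rot: [0.0, 0.995, -0.098, 0.014]
contact_force: [1.4, -0.6, -3.5]
width: 0.0389
clock 9.1667 pos [0.5396 0.023  0.0321] yaw -11.24 z [ 0.027 -0.004 -1.   ] q [-0.085  0.401  1.88  -0.002  0.833  0.112] w 0.03893596162280567 F [ 1.43 -0.64 -3.54]
togo mm tool [1.3 1.3 0.3]
[ 0.26644376 -0.0695025   0.05220231]
```

```bash
python3 -m inch '[[-1,0,0,0.6,0],[1,0,0,0,0],[1,0,0,0,0],[1,0,0,0,0],[1,0,0,0,0],[1,0,0,0,0],[1,0,0,0,0],[1,0,0,0,0]]'
python3 - <<'E'
from h import *
togo([.5407,.0214,.12]); 
p=eyes.get_image("side")
cv2.imwrite("pics/s6.png",cv2.resize(p["frame"][150:240,225:325],None,fx=6,fy=6,interpolation=cv2.INTER_CUBIC)[:,:,::-1])
E
```

```text
clock: 9.83
position: [0.5401, 0.0227, 0.034]
ee_rot: [0.001, 0.995, -0.098, 0.015]
contact_force: [-0.3, -0.4, 0.1]
width: 0.0856
clock 9.8333 pos [0.5401 0.0227 0.034 ] yaw -11.21 z [ 0.03  -0.005 -1.   ] q [-0.085  0.398  1.879 -0.003  0.835  0.112] w 0.08555126678646051 F [-0.35 -0.4   0.13]
togo mm tool [  3.4   1.1 -85.9]
```

View pics/s6.png

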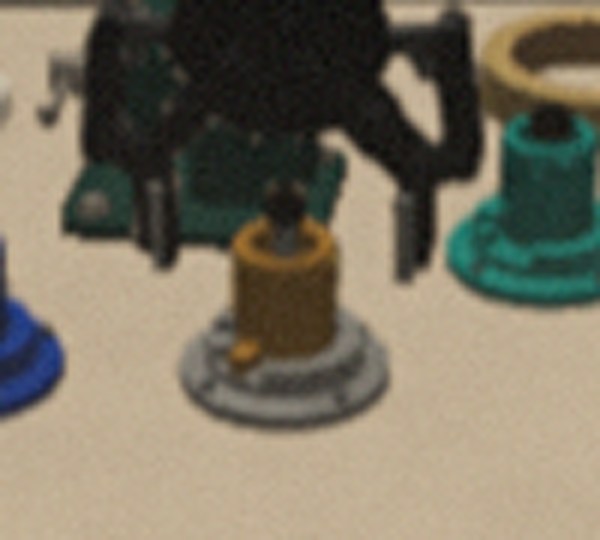

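The post has popped up at (285,205) and the collar has dropped. I'll retract straight up and check.

```bash
python3 -m inch '[[1,0,0,-6,0],[1,0,0,-15,0],[1,0,0,-25,0],[1,0,0,-30,0],[1,0,0,-30,0],[1,0,0,-30,0],[1,0,0,-20,0],[1,0,0,-10,0],[1,0,0,0,0]]'
python3 - <<'E'
from h import *
togo([.5407,.0214,.2]); s=manip.get_state()
w=eyes.get_image("wrist");p=eyes.get_image("side");t=eyes.get_image("top")
a=cv2.resize(p["frame"][155:315,225:325],None,fx=3.7,fy=3.7,interpolation=cv2.INTER_CUBIC)
b=w["frame"]; 
cv2.imwrite("pics/s7.png",a[:,:,::-1]);cv2.imwrite("pics/w7.png",b[:,:,::-1])
c=.539,.0195
print("angle tests, predicted tooth tip px for turn:")
for d in (45,60,72):
    th=np.radians(180+d); print(d,wproj(w,s,[[c[0]+.03*np.cos(th),c[1]+.03*np.sin(th),.0235]]),wproj(w,s,[[c[0]+.03*np.cos(th),c[1]+.03*np.sin(th),.0335]]))
E
```

```text
clock: 10.63
position: [0.5334, 0.0236, 0.2094]
ee_rot: [0.001, 0.995, -0.098, 0.013]
contact_force: [0.7, -0.3, -0.1]
width: 0.0854
clock 10.6333 pos [0.5334 0.0236 0.2094] yaw -11.22 z [ 0.026 -0.004 -1.   ] q [-0.085  0.214  1.647 -0.002  1.255  0.112] w 0.08540558474943392 F [ 0.72 -0.35 -0.1 ]
togo mm tool [7.4 0.8 9.6]
angle tests, predicted tooth tip px for turn:
45 [[263.53085218 204.46048765]] [[263.35612271 207.39310538]]
60 [[270.20000058 207.51953807]] [[270.21567203 210.52944048]]
72 [[275.97091957 208.70967923]] [[276.14993803 211.74851022]]
```

View pics/s7.png

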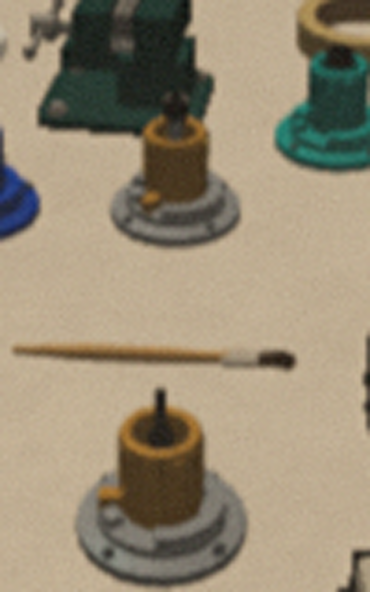

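View pics/w7.png

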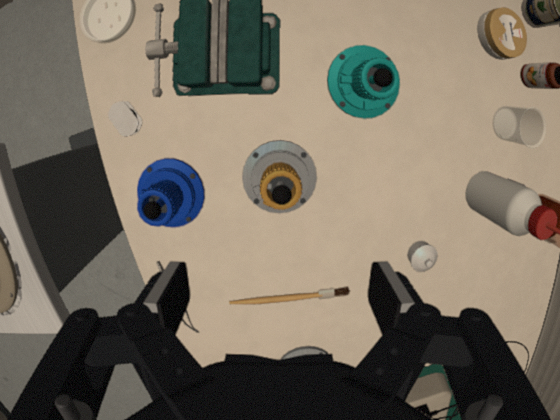

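Run:
```python
from h import *
p=eyes.get_image("side");cv2.imwrite("pics/side8.png",p["frame"][:,:,::-1])
a=cv2.imread("pics/side0.png");b=cv2.imread("pics/side8.png")
f=lambda i:cv2.resize(i[172:222,250:300],(400,400),interpolation=cv2.INTER_CUBIC)
cv2.imwrite("pics/c8.png",cv2.hconcat([f(a),f(b)]))
print(proj(p,[[.52,.0195,.06],[.52,.0195,.062],[.52,.0195,.0665]]))
```

```text
[[263.65397412 189.7476567 ]
 [263.64493511 188.96710416]
 [263.62452831 187.20490211]]
```

View pics/c8.png

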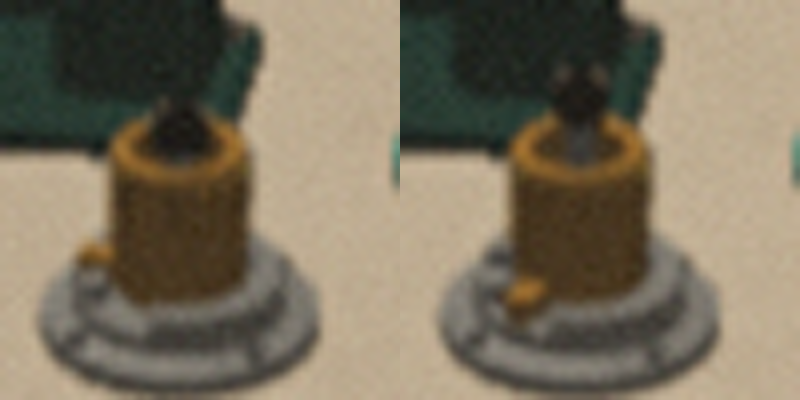

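The collar rim is at the same height before and after (rows about 145 of 400), so the collar is fully seated. The tooth sits in the release notch and the ball is up.

```bash
python3 -c "
from rig import manip
print(manip.sign_off())"
```

```text
the job is handed in; nothing more can be done
None
```

The ball socket is released and the job is handed in, at about 10.8 s on the robot's clock. I gripped the brass collar of the ball-ended post at 45 N and pulled it up about 10 mm. I then turned it about 60° anticlockwise, lowered it into the release notch, opened the gripper and backed off upwards.

**What the last checks showed:**
- **Collar:** in the before and after side pictures its rim is at the same height, so it is fully seated, with the tooth in the release notch.
- **Post:** the ball stands clearly higher than before.
- **Fork socket:** it looks unchanged and is still locked.
- **Robot:** the gripper is well clear above the socket. The highest contact force I read was about 7 N.

**What was slightly off:**
- The tool picked up a tilt of about 2° from stopping quickly. I left it that way because it did not affect the grip.
- The first position estimates for the socket differed by 1–2 mm between cameras, so I corrected with the wrist camera before closing the fingers.
- I judged the turn from the gripper's rotation and the pictures, as the socket's joint values cannot be read directly.

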